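# Find the unbalanced centrifuge rotor on the knife-edge balance

### The job

One of the two aluminium centrifuge rotors on the bench is heavy at one end. Try a rotor on the knife-edge balance (laid centred on the blue plate, square across the knife edge, and let go) before rejecting any; then see that the rotor that tips ends lying flat in the red tray, and the one that stays level ends at rest, level, on the balance.

Things in the scene. Friction and masses are not known exactly. Their poses are not given: they have to be found in the camera images.
- rotor_1_center (a point): aluminium two-arm rotor, 0.3 kg, flat below, 164 mm long in x; two look alike, one has its mass 28 mm off centre along x. Round cups 38 mm across, 30 tall, 63 mm either side of a square hub, 36 (x) by 30 (y, the flats to grip) by 45 mm tall; arm 26 wide, 12 thick. Starts flat on the bench. Point: hub axis, half-way up (22.5 mm above the underside), z up
- rotor_2_center (a point): the other rotor, same shape, size and point as rotor_1; the names do not tell which of the two is the heavy-ended one
- seat (a point): top centre of the balance's blue plate when level, 60 mm above bench; frame fixed, z up. Knife edge runs along x; plate 56 (x) by 110 (y) x 8 mm tips up to 0.24 rad about x, lightly sprung level. Base 110 x 110 x 12 mm, fixed. Lay a rotor's length along y, either way, hub over this point. After 1 s free, within 5 mm of centre, the good one tilts under 0.07 rad, the bad over 0.14
- reject_tray: red open tray, fixed, 220 mm long along x, 140 mm wide along y, 26 mm high, walls and floor 5 mm thick. Origin at the centre of its underside, z up. A rotor lies in it along x. (The grey tray of the same size is not it.)
Not all that is in view belongs to the job. Leave any black or turquoise look-alike of the part that bears rotor_1_center alone. Leave any black look-alike of the part that bears rotor_2_center alone.

How it is judged (in metres and radians):
On the way, in this order (a step that is already met when the one before it is completed fails the run):
1. a rotor has been laid across the balance plate and let go (contact force between the fingers and anything else below 0.3 N and ((x of rotor_1_center in the frame of seat between -0.02 and 0.02 m and y of rotor_1_center in the frame of seat between -0.022 and 0.022 m and z of rotor_1_center in the frame of seat between 0.012 and 0.032 m and angle between the x axis of rotor_1_center and the y axis of seat, either way round below 0.35 rad) or (x of rotor_2_center in the frame of seat between -0.02 and 0.02 m and y of rotor_2_center in the frame of seat between -0.022 and 0.022 m and z of rotor_2_center in the frame of seat between 0.012 and 0.032 m and angle between the x axis of rotor_2_center and the y axis of seat, either way round below 0.35 rad))), for 0.3 s.
2. a rotor lies in the red tray, let go (contact force between the fingers and anything else below 0.3 N and ((x of rotor_1_center in the frame of reject_tray between -0.05 and 0.05 m and y of rotor_1_center in the frame of reject_tray between -0.06 and 0.06 m and z of rotor_1_center in the frame of reject_tray between 0.01 and 0.045 m) or (x of rotor_2_center in the frame of reject_tray between -0.05 and 0.05 m and y of rotor_2_center in the frame of reject_tray between -0.06 and 0.06 m and z of rotor_2_center in the frame of reject_tray between 0.01 and 0.045 m))), for 0.2 s.
At the end, for the whole second after the job is handed in: One rotor lies flat (8 degrees) in the red tray, its middle within 50 mm along and 60 mm across of the tray centre; the other rests on the balance, its hub within 13 mm of the knife edge and 20 mm of centre along it, square across within 20 degrees, level within 5 degrees (only the good one can) (((x of rotor_2_center in the frame of reject_tray between -0.05 and 0.05 m and y of rotor_2_center in the frame of reject_tray between -0.06 and 0.06 m and z of rotor_2_center in the frame of reject_tray between 0.01 and 0.045 m and angle between rotor_2_center's own z axis and vertical below 0.14 rad and x of rotor_1_center in the frame of seat between -0.02 and 0.02 m and y of rotor_1_center in the frame of seat between -0.022 and 0.022 m and z of rotor_1_center in the frame of seat between 0.012 and 0.032 m and angle between the x axis of rotor_1_center and the y axis of seat, either way round below 0.35 rad and y of rotor_1_center in the frame of seat between -0.013 and 0.013 m and angle between rotor_1_center's own z axis and vertical below 0.09 rad) or (x of rotor_1_center in the frame of reject_tray between -0.05 and 0.05 m and y of rotor_1_center in the frame of reject_tray between -0.06 and 0.06 m and z of rotor_1_center in the frame of reject_tray between 0.01 and 0.045 m and angle between rotor_1_center's own z axis and vertical below 0.14 rad and x of rotor_2_center in the frame of seat between -0.02 and 0.02 m and y of rotor_2_center in the frame of seat between -0.022 and 0.022 m and z of rotor_2_center in the frame of seat between 0.012 and 0.032 m and angle between the x axis of rotor_2_center and the y axis of seat, either way round below 0.35 rad and y of rotor_2_center in the frame of seat between -0.013 and 0.013 m and angle between rotor_2_center's own z axis and vertical below 0.09 rad))); the robot touches nothing.
It also fails if it takes over 70 s, if anything falls off the work surface, if the arm or the gripper's body presses on something with over 40 N, if the wrist force passes 120 N, or if a joint passes its speed limit or range.

### The arm

A 6-joint arm with a two-finger parallel gripper is mounted at the origin on the work surface. World frame = base frame: x ahead of the robot, y to its left, z up, the work surface at z = 0. Lengths are in mm, angles in rad, forces in N, time in s.
With the tool pointing down it reaches from about 350 to 975 mm from the base axis. Payload 7.1 kg.
Tool frame: the origin (TCP) lies on the centre line of the jaws, within the pads' length; the fingertips stand 25 mm ahead of it and the grasp point (between the pads) lies 6 mm ahead of it (ctrl.nose_length is the distance from the TCP to the fingertips, in mm); x points along the fingers, y is the direction in which the jaws open and shut, and the axes are right-handed (so a half turn about x gives the same grasp; the last joint's range is limited). The gripper opens to 88 mm and grips with 3 to 60 N. Pads are 20 mm wide; open, the fingers measure 115 mm over their backs; the gripper's body (75 mm by 178 mm) begins 61 mm behind the grasp point.
Start: joints at [1.283, 0.423, 1.63, -0, 1.089, -0.019], TCP at [165.953, 602.549, 247.675] pointing down, gripper open.
Joint ranges: [-3, 3], [-0.9, 2.11], [0.09, 2.58], [-1.31, 4.45], [0.11, 2.69], [-2.54, 2.54]. Speed limits (rad/s): [2.39, 2.39, 3.01, 3.14, 3.14, 3.14].

### API

Orientations are given as a rotation vector (axis times angle).
In Python, from workcell import ctrl gives the robot as it stands.
- The arm moves only by the tool arm_command, never from a script. Its argument "deltas" is a list of rows, each a list of 4 numbers: the shift along the tool's x, y, z in m, then the turn about the tool's x in rad. In form: [[tx, ty, tz, yaw], ...]. A call has 1 to 10 rows; each row shifts and turns the pose as measured when the row begins, along the tool's axes as they then stand; what a row does not reach is not made up. A row lasts 1/10 s, in which the tool goes at most 50 mm and 8.59 degrees, less where a joint would pass 70% of its speed; a pose out of reach is approached as far as the arm can. A call is refused whole if a number of a shift passes 0.05 or a number of a turn 0.15, either way. A call with a gripper value outside its range is refused whole. "hand" is the finger opening in m, from 0 to 0.0878, set as the call begins (left out, the last holds). The fingers move at their own pace and stop on an object; the grip force is fixed at half the most. Time passes only in rows, so rows that do not move let the fingers close. It gives the time, the measured TCP pose, the force and the opening at its end, in the units of the state.
- ctrl.get_obs(): the state, without advancing time (a new reading comes with each control period).
- ctrl.get_image(name): name is "side" or "top"; returns the picture (480x640x3 uint8, red, green, blue); there is no depth.
- ctrl.get_calibration(name): a dict with "fx", "fy", "cx", "cy" (pixels), "R" (3x3) and "t" (3): a world point X has camera coordinates R X + t. Camera axes: x right, y down, z forward; pixel columns grow to the right and rows downward; lengths in mm; the calibration is good to about 2 mm. A picture is of the moment at which its call begins. get_calibration takes no time and is no camera call.
- ctrl.close_job(): hands the job in, once; it reports no verdict.
The state is a dict: "t": time; "qpos": joint angles; "qvel": joint speeds; "joint_torque": joint torques, N m; "ee_pos": TCP position; "orientation": TCP orientation; "ft_force": force on the tool from outside, world axes, zero at the start; "moment": the same for the moment, N m; "width": finger opening in mm.
Only numpy, scipy, OpenCV 4.12 (cv2) and the standard library are available. Lean on these libraries where they do the work, as an engineer would, in place of code of your own. Each camera call takes 0.05 s, during which the arm holds its last target.

## Working session

There is one attempt and no reset: what is moved stays moved. The work goes in short steps, Python scripts to look and compute and a tool call to move; the robot and the scene stay as the last step left them, time stands still between calls to the robot, and variables do not carry over. Pictures are saved under pics/ and viewed, and the job is handed in when it is done.

Besides the shell and the picture viewer there is one more tool, called after ">>>" by a JSON object that holds its "name" and its "arguments", one argument or row to a line. arm_command: Moves the arm, as the interface text tells. Its arguments: {"type":"object","properties":{"deltas":{"type":"array","items":{"type":"array","items":{"type":"number"}}},"hand":{"type":"number"}},"required":["deltas"]}

```bash
mkdir -p pics; python3 - <<'E'
from workcell import ctrl
import cv2
print(ctrl.get_obs())
for n in("side","top"):
    im=ctrl.get_image(n);cv2.imwrite(f"pics/{n}0.png",im[:,:,::-1]);c=ctrl.get_calibration(n);print(n,c)
E
```

```text
{'t': 0.0, 'qpos': array([ 1.28299744e+00,  4.23832842e-01,  1.63068299e+00, -3.61917849e-05,
        1.08859092e+00, -1.90196644e-02]), 'qvel': array([-0.00112406, -0.0001783 , -0.00088535, -0.00069084,  0.00065854,
       -0.0006539 ]), 'joint_torque': array([-9.49722453e-04, -5.44611132e+01, -2.73669076e+01,  6.43547857e-02,
        2.26837385e-02, -1.22654583e-04]), 'ee_pos': array([165.82156402, 602.06791011, 246.90941568]), 'orientation': array([ 0.20979448,  1.56068039, -0.21215847]), 'ft_force': array([-0.44759302, -0.89424062,  0.6211086 ]), 'moment': array([-0.00401932, -0.00645199, -0.04065362]), 'width': 87.86545778176581}
side {'fx': 512.1913604948745, 'fy': 512.1913604948745, 'cx': 313.5484900913751, 'cy': 228.65496538102337, 'R': array([[ 0.98802241, -0.15429594, -0.00211641],
       [-0.09131509, -0.57356324, -0.81405575],
       [ 0.12439161,  0.80449859, -0.58078288]]), 't': array([-464.10662215,   62.25492729, 1144.85688039])}
top {'fx': 536.3145276780834, 'fy': 536.3145276780834, 'cx': 311.41216606493697, 'cy': 244.99539862492315, 'R': array([[-0.02271854, -0.99972444,  0.00590807],
       [-0.99736518,  0.02225689, -0.06904591],
       [ 0.06889539, -0.00746112, -0.99759599]]), 't': array([ -82.01739662,  468.19350045, 1154.03804631])}
```

View pics/side0.png

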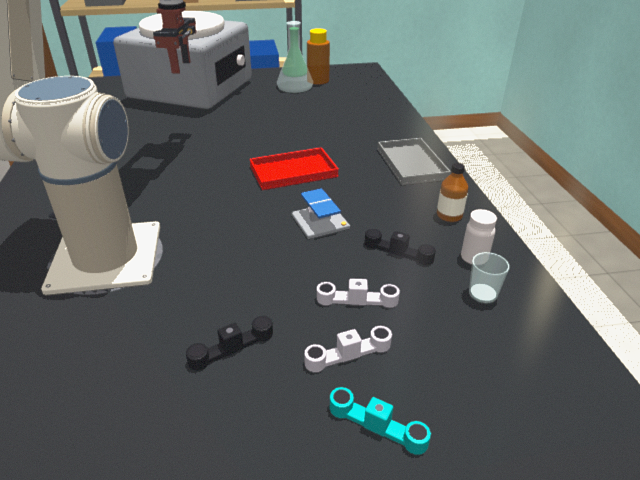

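View pics/top0.png

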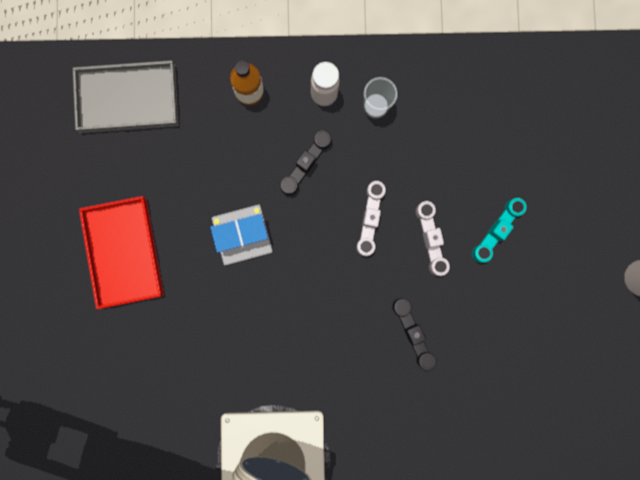

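Candidates in the top view: white rotors at (372,217) and (434,238), black look-alikes at (306,160) and (417,335), turquoise at (503,229). Aluminium means the two white/silver ones. The red tray is at (121,252) (the grey one at (126,96) isn't it), and the balance is at (241,234). Next is a close crop.

```bash
cat > h.py <<'E'
import numpy as np,cv2
from workcell import ctrl
def cal(n): 
    c=ctrl.get_calibration(n);K=np.array([[c['fx'],0,c['cx']],[0,c['fy'],c['cy']],[0,0,1]]);return K,np.array(c['R']),np.array(c['t'])
def ray(n,u,v,z):
    K,R,t=cal(n);d=R.T@np.linalg.inv(K)@np.array([u,v,1.]);o=-R.T@t;return o+d*(z-o[2])/d[2]
def proj(n,X):
    K,R,t=cal(n);p=K@(R@np.asarray(X,float)+t);return p[:2]/p[2]
def tri(uvt,uvs):
    P=[np.hstack([R,t[:,None]]) for K,R,t in(cal('top'),cal('side'))];Ks=[cal('top')[0],cal('side')[0]]
    X=cv2.triangulatePoints(Ks[0]@P[0],Ks[1]@P[1],np.array(uvt,float).reshape(2,1),np.array(uvs,float).reshape(2,1))[:,0];return X[:3]/X[3]
E
python3 - <<'E'
from h import *
t=cv2.imread('pics/top0.png');s=cv2.imread('pics/side0.png')
a=cv2.resize(t[170:290,340:460],None,fx=5,fy=5,interpolation=cv2.INTER_CUBIC);cv2.imwrite('pics/ct.png',a)
a=cv2.resize(s[270:380,290:410],None,fx=5,fy=5,interpolation=cv2.INTER_CUBIC);cv2.imwrite('pics/cs.png',a)
a=cv2.resize(t[190:280,200:290],None,fx=6,fy=6,interpolation=cv2.INTER_CUBIC);cv2.imwrite('pics/cb.png',a)
a=cv2.resize(s[180:240,285:355],None,fx=8,fy=8,interpolation=cv2.INTER_CUBIC);cv2.imwrite('pics/cbs.png',a)
for nm,im,m in(('white',t,cv2.inRange(t,(120,120,120),(255,255,255))),('blue',t,cv2.inRange(t,(120,50,0),(255,160,90))),('red',t,cv2.inRange(t,(0,0,120),(60,60,255)))):
    for c in cv2.findContours(m,cv2.RETR_EXTERNAL,cv2.CHAIN_APPROX_NONE)[0]:
        if 60<cv2.contourArea(c)<20000: print(nm,cv2.contourArea(c),cv2.minAreaRect(c))
E
```

```text
white 4263.5 ((272.0, 442.5), (73.0, 102.0), 90.0)
white 423.0 ((246.39151000976562, 254.0169219970703), (13.767755508422852, 50.481781005859375), 81.15818786621094)
white 499.0 ((240.0531005859375, 228.697265625), (38.290382385253906, 49.80349349975586), 74.93151092529297)
white 1041.0 ((432.9706115722656, 237.8823699951172), (76.39871978759766, 18.432706832885742), 75.96376037597656)
white 1017.0 ((370.9119567871094, 217.98399353027344), (18.425199508666992, 75.66854095458984), 10.30484676361084)
white 960.5 ((380.0, 96.5), (39.0, 32.0), 90.0)
white 672.0 ((324.5, 76.5), (31.0, 27.0), 90.0)
white 5990.0 ((123.5540771484375, 94.77529907226562), (61.84965896606445, 100.38389587402344), 86.00909423828125)
blue 589.5 ((224.85296630859375, 236.4117889404297), (26.92145538330078, 24.73863410949707), 75.96376037597656)
blue 575.5 ((252.89215087890625, 229.095458984375), (25.37976837158203, 24.864444732666016), 75.0685806274414)
red 6693.0 ((119.25391387939453, 252.04440307617188), (103.65601348876953, 67.08197021484375), 79.77783203125)
```

View pics/ct.png

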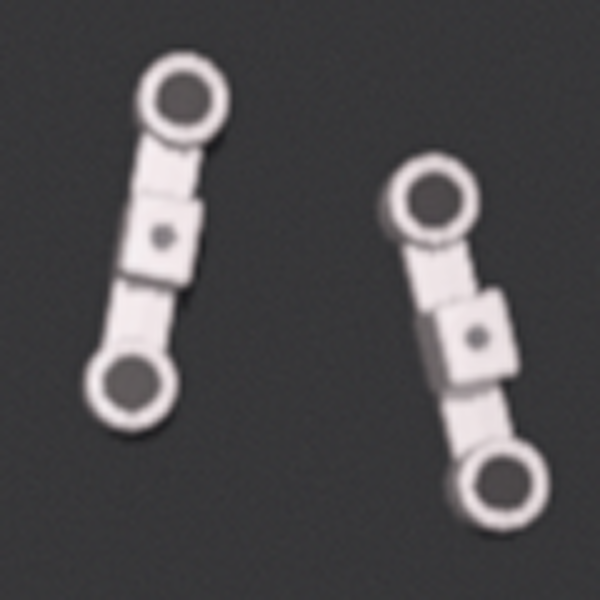

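View pics/cs.png

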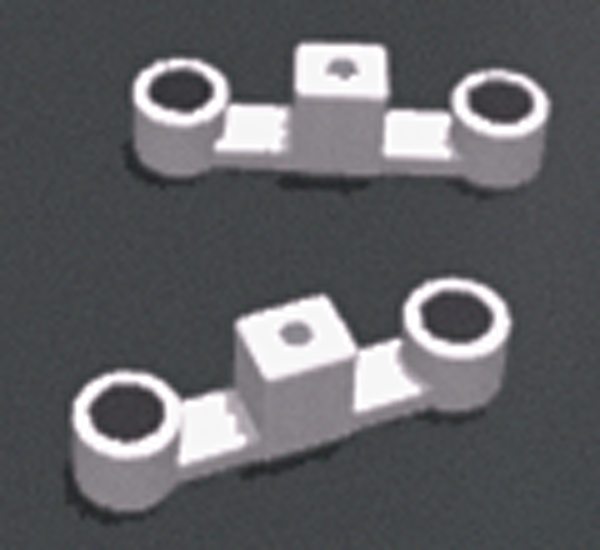

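View pics/cb.png

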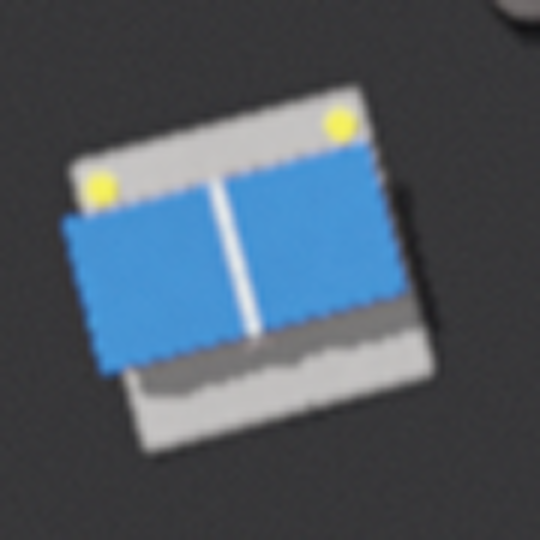

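View pics/cbs.png

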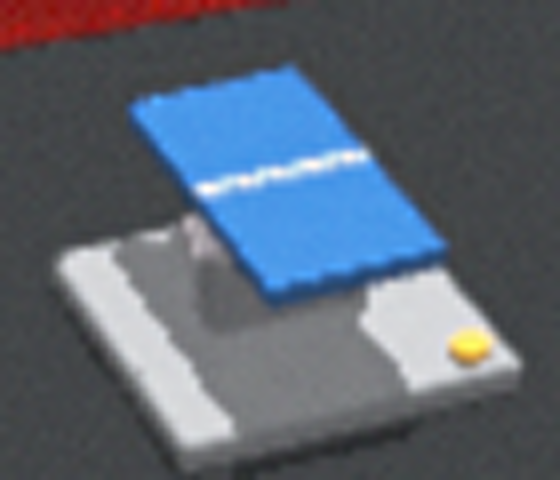

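```bash
python3 - <<'E'
from h import *
f=lambda p,o,k:((np.array(p)+.5)/k-.5+o)
o=np.array([340,170]);so=np.array([290,270])
for n,c1,c2,hb,hs,s1,s2 in(('A',(183,98),(131,383),(163,237),(343,69),(500,100),(180,92)),('B',(434,199),(503,484),(477,338),(296,333),(457,317),(126,413))):
    P=[ray('top',*f(c,o,5),30) for c in(c1,c2)];Q=[ray('side',*f(c,so,5),30) for c in(s1,s2)]
    for a in(P,Q):
        d=a[0]-a[1];print(n,'cups',a[0].round(1),a[1].round(1),'mid',((a[0]+a[1])/2).round(1),'len',np.linalg.norm(d).round(1),'ang',np.arctan2(d[1],d[0]).round(3))
    print('hub',ray('top',*f(hb,o,5),45).round(1),ray('side',*f(hs,so,5),45).round(1),tri(f(hb,o,5),f(hs,so,5)).round(1))
bt=f((235,258),np.array([200,190]),6);bs=f((282,173),np.array([285,180]),8)
print('seat',ray('top',*bt,60),ray('side',*bs,60),tri(bt,bs))
C=[ray('top',*f(p,np.array([200,190]),6),60)[:2] for p in((64,217),(362,144),(408,295),(105,374))];print(np.mean(C,0));
d=(C[0]-C[1]);print('plate y ang',np.arctan2(d[1],d[0]),np.linalg.norm(d)); d=(C[3]-C[2]);print(np.arctan2(d[1],d[0]),np.linalg.norm(d))
C=[ray('top',*f(p,np.array([200,190]),6),12)[:2] for p in((70,162),(360,86),(434,375),(148,452))];print('base',np.mean(C,0));d=(C[0]-C[1]);print(np.arctan2(d[1],d[0]))
C=[ray('side',*f(p,np.array([285,180]),8),60)[:2] for p in((132,106),(294,66),(445,245),(275,300))];print('side plate',np.mean(C,0))
im=cv2.imread('pics/top0.png');m=cv2.inRange(im,(0,0,120),(60,60,255));m=cv2.morphologyEx(m,cv2.MORPH_CLOSE,np.ones((5,5)))
c=max(cv2.findContours(m,cv2.RETR_EXTERNAL,cv2.CHAIN_APPROX_NONE)[0],key=cv2.contourArea);print(m.sum()/255)
b=cv2.boxPoints(cv2.minAreaRect(c));W=np.array([ray('top',*p,26)[:2] for p in b]);print('tray',W.round(0),W.mean(0),[np.arctan2(*(W[i]-W[i-1])[::-1]).round(3) for i in range(4)])
a=cv2.resize(im[180:320,60:180],None,fx=4,fy=4,interpolation=cv2.INTER_CUBIC);cv2.imwrite('pics/tr.png',a)
E
```

```text
A cups [ 583.7 -236.    30. ] [ 460.1 -209.7   30. ] mid [ 521.9 -222.9   30. ] len 126.4 ang -0.21
A cups [ 584.6 -236.6   30. ] [ 460.8 -212.2   30. ] mid [ 522.7 -224.4   30. ] len 126.2 ang -0.194
hub [ 521.3 -223.6   45. ] [ 523.1 -225.4   45. ] [ 522.4 -223.9   43.6]
B cups [ 537.1 -343.6   30. ] [ 412.9 -368.8   30. ] mid [ 475.  -356.2   30. ] len 126.7 ang 0.199
B cups [ 538.1 -345.3   30. ] [ 414.1 -370.4   30. ] mid [ 476.1 -357.9   30. ] len 126.5 ang 0.2
hub [ 475.  -356.4   45. ] [ 476.1 -357.2   45. ] [ 475.6 -356.6   44.4]
seat [492.78157421  59.94192837  60.        ] [494.10708224  58.66128719  60.        ] [493.55916248  59.97566185  59.15039781]
[493.01689454  59.98103871]
plate y ang 1.7910298474123878 107.41745262574726
1.8048283252567718 109.27069229982595
base [493.4469191   59.54625685]
1.8076591105938675
side plate [494.63745843  56.99201192]
1755.0
tray [[560. 414.]
 [582. 271.]
 [361. 232.]
 [339. 373.]] [460.30256591 322.50741151] [np.float64(0.183), np.float64(-1.412), np.float64(-2.967), np.float64(1.726)]
```

View pics/tr.png

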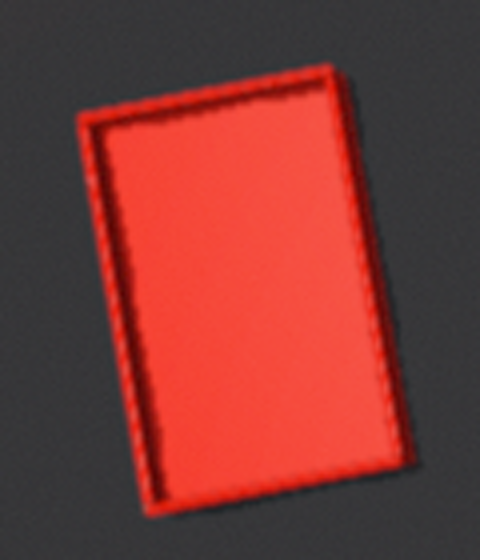

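```bash
cat >> h.py <<'E'
from scipy.spatial.transform import Rotation as Rn
def plan(x=None,y=None,z=None,jaw=None):
    o=ctrl.get_obs();p=np.array(o['ee_pos']);R=Rn.from_rotvec(o['orientation']).as_matrix()
    j=np.arctan2(R[1,1],R[0,1]);print('t',round(o['t'],2),'p',p.round(1),'jaw',j.round(3),'down',R[:,0].round(3),'q',np.round(o['qpos'],2),'F',np.round(o['ft_force'],1),'w',round(o['width'],1))
    turn=0
    if jaw is not None:
        d=(jaw-j+np.pi/2)%np.pi-np.pi/2;turn=-d   # about tool x (down)
        print('turn (tool x)',turn.round(3),'q6 now',round(o['qpos'][5],2))
    T=np.array([p[i] if v is None else v for i,v in enumerate((x,y,z))])-p
    R2=R@Rn.from_rotvec([turn,0,0]).as_matrix()
    print('shift before turn',(R.T@T/1000).round(4),'after turn',(R2.T@T/1000).round(4))
E
python3 -c "
from h import *
plan(522.2,-223.8,120,-0.202+np.pi/2)"
```

```text
t 0.1 p [165.8 602.1 247. ] jaw 1.302 down [-0.    -0.001 -1.   ] q [ 1.28  0.42  1.63  0.    1.09 -0.02] F [-0.2  0.5 -0.5] w 87.7
turn (tool x) -0.067 q6 now -0.02
shift before turn [ 0.1279 -0.7014  0.5629] after turn [ 0.1279 -0.7374  0.5149]
```

>>> {"name": "arm_command", "arguments": {
  "deltas": [
    [0,0,0,-0.067],
    [0,-0.038,0.0265,0],
    [0,-0.038,0.0265,0],
    [0,-0.038,0.0265,0],
    [0,-0.038,0.0265,0],
    [0,-0.038,0.0265,0],
    [0,-0.038,0.0265,0],
    [0,-0.038,0.0265,0],
    [0,-0.038,0.0265,0],
    [0,-0.038,0.0265,0]
  ],
  "hand": 0.0878
}}

```text
t: 1.1
ee_pos: [334.3, 210.0, 244.3]
orientation: [0.146, 1.567, -0.151]
ft_force: [0.8, -0.3, -0.3]
width: 87.7
```

>>> {"name": "arm_command", "arguments": {
  "deltas": [
    [0,-0.038,0.0265,0],
    [0,-0.038,0.0265,0],
    [0,-0.038,0.0265,0],
    [0,-0.038,0.0265,0],
    [0,-0.038,0.0265,0],
    [0,-0.038,0.0265,0],
    [0,-0.038,0.0265,0],
    [0,-0.038,0.0265,0]
  ]
}}

```text
t: 1.9
ee_pos: [487.4, -144.4, 245.1]
orientation: [0.148, 1.566, -0.151]
ft_force: [1.8, 0.5, -0.5]
width: 87.3
```

```bash
python3 -c "
from h import *
plan(522.2,-223.8,120,-0.202+np.pi/2)"
```

```text
t 1.9 p [ 487.4 -144.4  245.1] jaw 1.381 down [-0.    -0.002 -1.   ] q [-0.31  0.26  1.89 -0.    1.   -1.69] F [ 1.8  0.5 -0.5] w 87.3
turn (tool x) 0.012 q6 now -1.69
shift before turn [ 0.1253 -0.0712  0.0491] after turn [ 0.1253 -0.0706  0.05  ]
```

>>> {"name": "arm_command", "arguments": {
  "deltas": [
    [0.02,-0.035,0.025,0],
    [0.03,-0.035,0.024,0.012],
    [0.04,0,0,0],
    [0.03,0,0,0],
    [0,0,0,0],
    [0,0,0,0]
  ]
}}

```text
t: 2.5
ee_pos: [525.0, -230.9, 123.7]
orientation: [0.162, 1.56, -0.168]
ft_force: [1.7, 0.4, 0.3]
width: 87.9
```

```bash
python3 -c "
from h import *
for n in('top','side'):cv2.imwrite(f'pics/{n}1.png',ctrl.get_image(n)[:,:,::-1])
plan(522.2,-223.8,36,-0.202+np.pi/2)"
```

```text
t 2.6 p [ 525.4 -230.8  124.7] jaw 1.361 down [ 0.006 -0.005 -1.   ] q [-0.43  0.52  1.83 -0.    0.79 -1.79] F [-0.2 -0.6  0.2] w 87.9
turn (tool x) -0.008 q6 now -1.79
shift before turn [ 0.0886  0.0065 -0.0052] after turn [ 0.0886  0.0065 -0.0051]
```

View pics/side1.png

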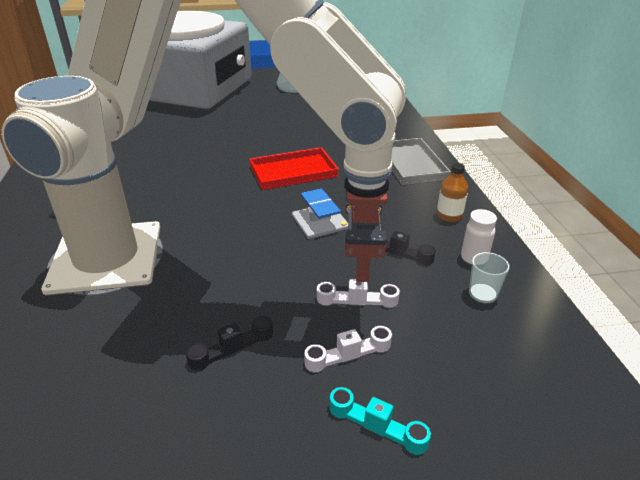

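The open gripper stands above rotor A, whose hub is at about (358,292). I'm going down.

>>> {"name": "arm_command", "arguments": {
  "deltas": [
    [0.02,0.006,-0.005,0],
    [0.03,0,0,0],
    [0.02,0,0,0],
    [0.01,0,0,0],
    [0,0,0,0]
  ]
}}

```text
t: 3.1
ee_pos: [529.1, -225.1, 52.7]
orientation: [0.154, 1.542, -0.169]
ft_force: [-0.0, -0.2, 0.1]
width: 87.7
```

```bash
python3 -c "
from h import *
plan(522.2,-223.8,36,-0.202+np.pi/2)"
```

```text
t 3.1 p [ 529.1 -225.1   52.7] jaw 1.364 down [ 0.022 -0.012 -1.   ] q [-0.42  0.63  1.85 -0.    0.64 -1.78] F [-0.  -0.2  0.1] w 87.7
turn (tool x) -0.005 q6 now -1.78
shift before turn [ 0.0166 -0.0001 -0.0074] after turn [ 0.0166 -0.     -0.0074]
```

>>> {"name": "arm_command", "arguments": {
  "deltas": [
    [0,0,-0.007,0],
    [0.007,0,0,0],
    [0.007,0,0,0],
    [0,0,0,0]
  ]
}}

```text
t: 3.5
ee_pos: [524.4, -224.4, 41.8]
orientation: [0.152, 1.536, -0.17]
ft_force: [1.1, -0.5, 0.4]
width: 87.8
```

```bash
python3 -c "
from h import *
for n in('side','top'):
  cv2.imwrite(f'pics/{n}2.png',ctrl.get_image(n)[:,:,::-1])
a=cv2.imread('pics/side2.png')[230:350,280:440];b=cv2.imread('pics/top2.png')[150:270,300:460];cv2.imwrite('pics/c2.png',cv2.resize(np.hstack([a,b]),(800,300)))
plan(522.2,-223.8,36,-0.202+np.pi/2)"
```

```text
t 3.6 p [ 524.8 -224.6   42.2] jaw 1.364 down [ 0.028 -0.015 -0.999] q [-0.42  0.64  1.87 -0.    0.6  -1.79] F [-0.1 -1.3  0.3] w 87.7
turn (tool x) -0.004 q6 now -1.79
shift before turn [ 0.0061  0.0003 -0.0029] after turn [ 0.0061  0.0003 -0.0029]
```

View pics/c2.png

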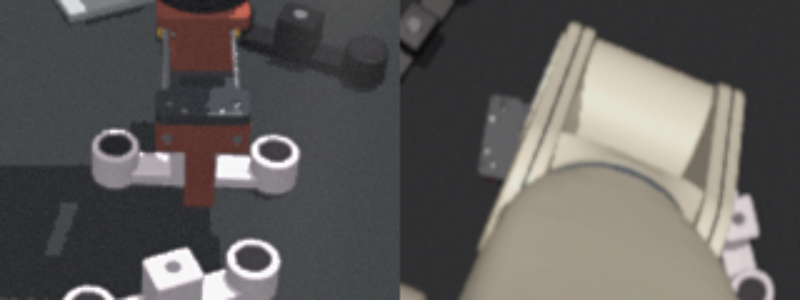

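>>> {"name": "arm_command", "arguments": {
  "deltas": [
    [0.003,0,-0.003,0],
    [0.003,0,0,0],
    [0,0,0,0],
    [0,0,0,0]
  ]
}}

```text
t: 4.0
ee_pos: [521.9, -224.2, 35.7]
orientation: [0.152, 1.535, -0.171]
ft_force: [0.0, 0.5, 0.5]
width: 87.9
```

>>> {"name": "arm_command", "arguments": {
  "deltas": [
    [0,0,0,0],
    [0,0,0,0],
    [0,0,0,0],
    [0,0,0,0],
    [0,0,0,0],
    [0,0,0,0]
  ],
  "hand": 0.0
}}

```text
t: 4.6
ee_pos: [522.2, -224.3, 35.9]
orientation: [0.152, 1.534, -0.171]
ft_force: [0.8, 0.9, 1.2]
width: 43.0
```

```bash
python3 -c "
from h import *
plan(522.2,-223.8,36,-0.202+np.pi/2)"
```

```text
t 4.6 p [ 522.2 -224.3   35.9] jaw 1.364 down [ 0.029 -0.015 -0.999] q [-0.43  0.65  1.87 -0.    0.59 -1.79] F [0.8 0.9 1.2] w 43.0
turn (tool x) -0.005 q6 now -1.79
shift before turn [-0.0001  0.0005 -0.0001] after turn [-0.0001  0.0005 -0.0001]
```

>>> {"name": "arm_command", "arguments": {
  "deltas": [
    [0,0,0,0],
    [0,0,0,0],
    [0,0,0,0],
    [0,0,0,0]
  ]
}}

```text
t: 5.0
ee_pos: [522.2, -224.2, 36.0]
orientation: [0.152, 1.534, -0.17]
ft_force: [1.1, 0.8, -0.4]
width: 29.6
```

>>> {"name": "arm_command", "arguments": {
  "deltas": [
    [-0.01,0,0,0],
    [-0.02,0,0,0],
    [-0.03,0,0,0],
    [-0.03,0,0,0],
    [-0.02,0,0,0],
    [-0.01,0,0,0],
    [0,0,0,0]
  ]
}}

```text
t: 5.7
ee_pos: [515.7, -221.2, 160.4]
orientation: [0.154, 1.541, -0.169]
ft_force: [-0.3, 0.5, -3.0]
width: 29.7
```

```bash
python3 -c "
from h import *
cv2.imwrite('pics/side3.png',ctrl.get_image('side')[:,:,::-1])
plan(493.4,59.5,150,1.803+np.pi/2)"
```

```text
t 5.75 p [ 515.4 -221.   159.7] jaw 1.364 down [ 0.021 -0.012 -1.   ] q [-0.43  0.44  1.85 -0.    0.83 -1.79] F [ 0.6 -0.9 -3.1] w 29.8
turn (tool x) 1.132 q6 now -1.79
shift before turn [ 0.0059  0.2701 -0.0793] after turn [ 0.0059  0.043  -0.2782]
```

View pics/side3.png

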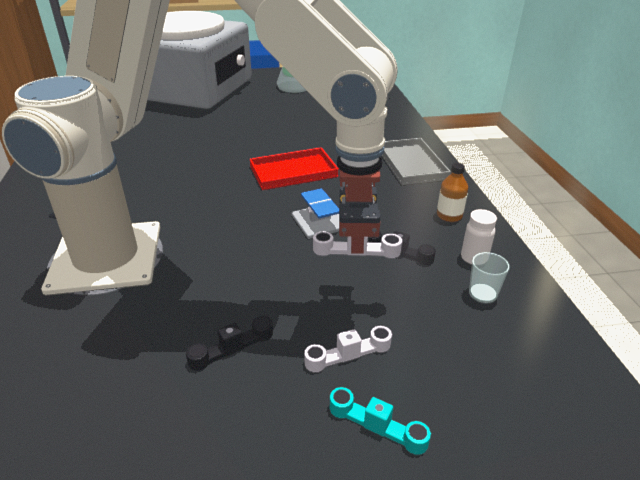

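>>> {"name": "arm_command", "arguments": {
  "deltas": [
    [0,0,0,0.14],
    [0,0,0,0.14],
    [0,0,0,0.14],
    [0,0,0,0.14],
    [0,0,0,0.14],
    [0,0,0,0.14],
    [0,0,0,0.14],
    [0,0,0,0.14],
    [0,0,0,0]
  ]
}}

```text
t: 6.65
ee_pos: [507.9, -217.6, 146.4]
orientation: [1.06, 1.295, -1.062]
ft_force: [-0.5, 0.5, -2.8]
width: 30.0
```

```bash
python3 -c "
from h import *
o=ctrl.get_obs();print(o['moment'],o['ft_force'])
plan(493.4,59.5,150,1.803+np.pi/2)"
```

```text
[0.00980106 0.08584201 0.01034905] [-0.54659804  0.51742512 -2.82427914]
t 6.65 p [ 507.9 -217.6  146.4] jaw 0.199 down [ 0.001 -0.002 -1.   ] q [-0.43  0.46  1.86 -0.    0.82 -0.62] F [-0.5  0.5 -2.8] w 30.0
turn (tool x) -0.033 q6 now -0.62
shift before turn [-0.0042  0.0406 -0.2745] after turn [-0.0042  0.0497 -0.273 ]
```

>>> {"name": "arm_command", "arguments": {
  "deltas": [
    [0,0.005,-0.03,-0.033],
    [0,0.009,-0.045,0],
    [0,0.009,-0.045,0],
    [0,0.009,-0.045,0],
    [0,0.007,-0.045,0],
    [0,0.007,-0.04,0],
    [0,0,-0.015,0],
    [0,0,0,0],
    [0,0,0,0]
  ]
}}

```text
t: 7.55
ee_pos: [486.3, 59.2, 138.5]
orientation: [1.006, 1.329, -1.016]
ft_force: [0.9, 0.6, -3.1]
width: 29.9
```

```bash
python3 -c "
from h import *
for n in('side','top'):
  cv2.imwrite(f'pics/{n}4.png',ctrl.get_image(n)[:,:,::-1])
o=ctrl.get_obs();print(o['moment'],o['ft_force'])
plan(493.4,59.5,110,1.803+np.pi/2)"
```

```text
[-0.0116012   0.02041955 -0.05665657] [-0.89783394  0.22914725 -1.80242883]
t 7.65 p [486.4  58.4 138.6] jaw 0.264 down [-0.008 -0.002 -1.   ] q [ 0.1   0.4   1.99 -0.    0.76 -0.17] F [-0.9  0.2 -1.8] w 29.5
turn (tool x) 0.032 q6 now -0.17
shift before turn [0.0286 0.0072 0.0008] after turn [0.0286 0.0072 0.0006]
```

View pics/side4.png

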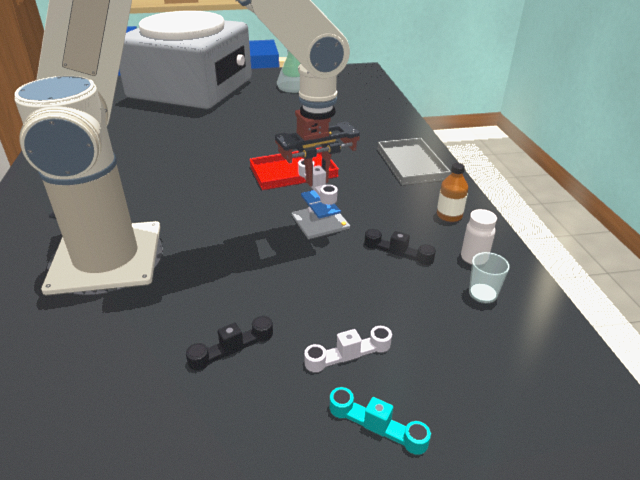

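>>> {"name": "arm_command", "arguments": {
  "deltas": [
    [0.01,0.007,0.001,0.032],
    [0.01,0,0,0],
    [0.008,0,0,0],
    [0,0,0,0],
    [0,0,0,0]
  ]
}}

```text
t: 8.15
ee_pos: [493.5, 55.2, 108.6]
orientation: [1.033, 1.315, -1.045]
ft_force: [0.3, -0.6, -2.9]
width: 29.7
```

```bash
python3 -c "
from h import *
plan(493.4,59.5,97,1.803+np.pi/2)"
```

```text
t 8.15 p [493.5  55.2 108.6] jaw 0.23 down [-0.009 -0.002 -1.   ] q [ 0.09  0.46  1.99 -0.    0.7  -0.14] F [ 0.3 -0.6 -2.9] w 29.7
turn (tool x) -0.003 q6 now -0.14
shift before turn [ 0.0116  0.001  -0.0042] after turn [ 0.0116  0.001  -0.0042]
```

>>> {"name": "arm_command", "arguments": {
  "deltas": [
    [0.002,0.001,-0.004,0],
    [0.005,0,0,0],
    [0,0,0,0],
    [0,0,0,0]
  ]
}}

```text
t: 8.55
ee_pos: [493.6, 59.6, 101.6]
orientation: [1.033, 1.314, -1.044]
ft_force: [-0.1, 0.1, -2.2]
width: 30.3
```

```bash
python3 -c "
from h import *
plan(493.4,59.5,97,1.803+np.pi/2)"
```

```text
t 8.55 p [493.6  59.6 101.6] jaw 0.23 down [-0.008 -0.002 -1.   ] q [ 0.1   0.47  1.99 -0.    0.68 -0.13] F [-0.1  0.1 -2.2] w 30.3
turn (tool x) -0.002 q6 now -0.13
shift before turn [ 0.0046 -0.0002  0.    ] after turn [ 0.0046 -0.0002  0.    ]
```

>>> {"name": "arm_command", "arguments": {
  "deltas": [
    [0.003,0,0,0],
    [0.002,0,0,0],
    [0,0,0,0],
    [0,0,0,0]
  ]
}}

```text
t: 8.95
ee_pos: [493.9, 59.7, 96.5]
orientation: [1.033, 1.314, -1.043]
ft_force: [-0.2, -0.2, -2.2]
width: 29.7
```

```bash
python3 -c "
from h import *
for n in('side','top'):
  cv2.imwrite(f'pics/{n}5.png',ctrl.get_image(n)[:,:,::-1])
a=cv2.imread('pics/side5.png')[120:250,250:380];b=cv2.imread('pics/top5.png')[180:310,180:310];cv2.imwrite('pics/c5.png',cv2.resize(np.hstack([a,b]),(800,400),interpolation=2))
plan(493.4,59.5,97,1.803+np.pi/2)"
```

```text
t 9.05 p [493.8  59.7  96.5] jaw 0.231 down [-0.007 -0.002 -1.   ] q [ 0.1   0.48  1.99 -0.    0.67 -0.13] F [ 0.1 -0.2 -2.9] w 30.0
turn (tool x) -0.002 q6 now -0.13
shift before turn [-0.0005 -0.0004  0.0001] after turn [-0.0005 -0.0004  0.0001]
```

View pics/c5.png

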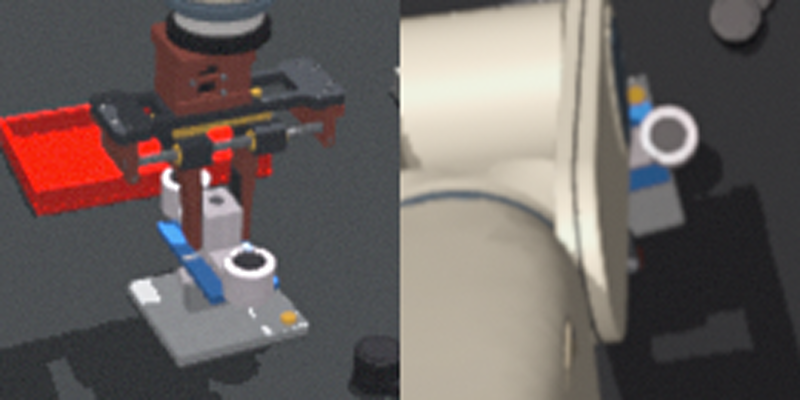

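```bash
python3 -c "
from h import *
u=np.array([np.cos(1.803),np.sin(1.803)]);c=np.array([493.8,59.7])
for s in(-1,1): print([proj('side',[*(c+s*63*u),z]).round(1) for z in(80,85,90,95,100)])
k=400/130
print('seen near',(248/k+250,262/k+120),'far top',(185/k+250,180/k+120))
print(ray('top',180+(668-400)/k,180+135/k,90), c-63*u)
"
```

```text
[array([330.4, 207.3]), array([330.4, 205.5]), array([330.5, 203.6]), array([330.5, 201.7]), array([330.6, 199.8])]
[array([309.7, 181.3]), array([309.7, 179.5]), array([309.7, 177.8]), array([309.7, 176. ]), array([309.7, 174.2])]
seen near (330.6, 205.14999999999998) far top (310.125, 178.5)
[506.55157115  -2.17717066  90.        ] [508.29772448  -1.60918353]
```

>>> {"name": "arm_command", "arguments": {
  "deltas": [
    [0.001,0,0,0],
    [0,0,0,0],
    [0,0,0,0]
  ]
}}

```text
t: 9.35
ee_pos: [494.1, 59.7, 96.2]
orientation: [1.034, 1.313, -1.043]
ft_force: [-1.1, -0.3, -2.6]
width: 30.0
```

>>> {"name": "arm_command", "arguments": {
  "deltas": [
    [0,0,0,0],
    [0,0,0,0],
    [0,0,0,0],
    [0,0,0,0],
    [0,0,0,0],
    [0,0,0,0],
    [0,0,0,0]
  ],
  "hand": 0.07
}}

```text
t: 10.05
ee_pos: [495.1, 59.7, 96.8]
orientation: [1.035, 1.312, -1.041]
ft_force: [-0.5, 0.4, -0.5]
width: 70.3
```

>>> {"name": "arm_command", "arguments": {
  "deltas": [
    [-0.01,0,0,0],
    [-0.03,0,0,0],
    [-0.05,0,0,0],
    [-0.03,0,0,0],
    [-0.01,0,0,0],
    [0,0,0,0],
    [0,0,0,0]
  ]
}}

```text
t: 10.75
ee_pos: [494.7, 59.9, 232.5]
orientation: [1.034, 1.313, -1.043]
ft_force: [-0.2, 0.2, -0.1]
width: 69.7
```

```bash
python3 -c "
from h import *
for n in('side','top'):
  cv2.imwrite(f'pics/{n}6.png',ctrl.get_image(n)[:,:,::-1])
a=cv2.imread('pics/side6.png')[120:250,250:380];b=cv2.imread('pics/top6.png')[180:310,180:310];cv2.imwrite('pics/c6.png',cv2.resize(np.hstack([a,b]),(800,400),interpolation=2))
plan(475.5,-356.8,140,0.2+np.pi/2)"
```

```text
t 10.85 p [494.3  59.8 231.7] jaw 0.231 down [-0.008 -0.002 -1.   ] q [ 0.1   0.26  1.92 -0.    0.97 -0.13] F [0.8 0.8 0.4] w 69.9
turn (tool x) -1.54 q6 now -0.13
shift before turn [ 0.0927 -0.1128  0.4013] after turn [ 0.0927 -0.4046 -0.1004]
```

View pics/c6.png

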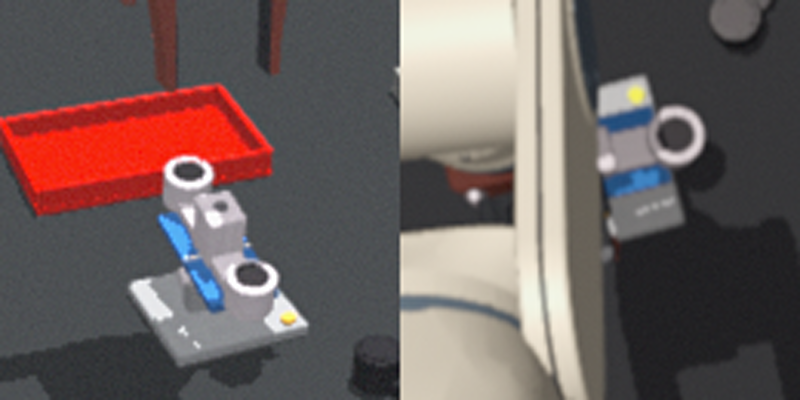

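The near cup has dropped and the far cup has risen, so it seems to be tipping. I'll wait and measure again.

>>> {"name": "arm_command", "arguments": {
  "deltas": [
    [-0.03,-0.03,0.0,0],
    [-0.03,-0.05,0,0],
    [0,-0.05,0,0],
    [0,-0.03,0,0],
    [0,0,0,0]
  ]
}}

```text
t: 11.35
ee_pos: [337.4, 23.7, 283.6]
orientation: [1.024, 1.329, -1.056]
ft_force: [1.1, -0.2, 0.0]
width: 69.6
```

```bash
python3 -c "
from h import *
for n in('side','top'):
  cv2.imwrite(f'pics/{n}7.png',ctrl.get_image(n)[:,:,::-1])
a=cv2.imread('pics/side7.png')[130:230,280:380];b=cv2.imread('pics/top7.png')[190:290,200:300];cv2.imwrite('pics/c7.png',cv2.resize(np.hstack([a,b]),(800,400),interpolation=2))
plan(493.4,59.5,140,1.803+np.pi/2)"
```

```text
t 11.45 p [340.8  24.2 284.2] jaw 0.231 down [-0.024 -0.003 -1.   ] q [ 0.04 -0.06  2.15 -0.    1.08 -0.19] F [ 0.4 -0.1  1.3] w 70.2
turn (tool x) -0.001 q6 now -0.19
shift before turn [0.1405 0.16   0.001 ] after turn [0.1405 0.16   0.0011]
```

View pics/c7.png

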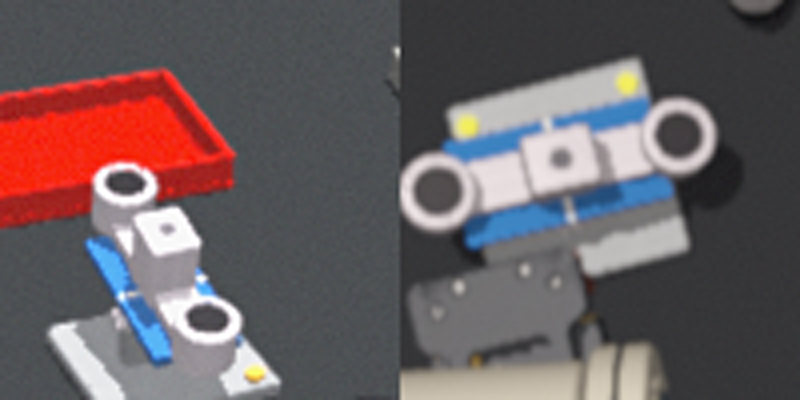

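```bash
python3 -c "
from h import *
f=lambda p,o:((np.array(p)+.5)/4-.5+np.array(o))
so=(280,130);to=(200,190)
N=tri(f((682-400,136),to),f((208,321),so));Fa=tri(f((437-400,190),to),f((124,184),so));H=tri(f((561-400,158),to),f((167,229),so))
d=Fa-N;print(N,Fa,H,np.linalg.norm(d),'tilt',np.arcsin(d[2]/np.linalg.norm(d)),'yaw',np.arctan2(d[1],d[0]))
"
```

```text
[509.19245929  -7.56372875  76.7193184 ] [481.01624844 115.64867844  98.80580465] [496.02255476  52.00299156 103.23181939] 128.30825779605672 tilt 0.17299775344523688 yaw 1.795610654785855
```

A tips by 0.173 rad and is centred on the plate to within about 1 mm, so it's the heavy-ended one. I'll pick it up again and move it to the red tray.

>>> {"name": "arm_command", "arguments": {
  "deltas": [
    [0,0.03,0,0],
    [0,0.045,0,0],
    [0.02,0.045,0,0],
    [0.03,0.03,0,0],
    [0.03,0.01,0,0],
    [0.03,0,0,0],
    [0.01,0,0,0],
    [0,0,0,0]
  ]
}}

```text
t: 12.25
ee_pos: [511.3, 65.0, 148.5]
orientation: [1.025, 1.327, -1.053]
ft_force: [-0.1, -0.2, 0.6]
width: 69.7
```

```bash
python3 -c "
from h import *
plan(495.2,55.1,140,1.803+np.pi/2)"
```

```text
t 12.25 p [511.3  65.  148.5] jaw 0.232 down [-0.023 -0.003 -1.   ] q [ 0.1   0.42  1.93 -0.    0.82 -0.13] F [-0.1 -0.2  0.6] w 69.7
turn (tool x) 0.0 q6 now -0.13
shift before turn [ 0.0088 -0.0177  0.006 ] after turn [ 0.0088 -0.0177  0.006 ]
```

>>> {"name": "arm_command", "arguments": {
  "deltas": [
    [0,-0.018,0.006,0],
    [0.01,0,0,0],
    [0.01,0,0,0],
    [0.005,0,0,0],
    [0,0,0,0],
    [0,0,0,0]
  ]
}}

```text
t: 12.85
ee_pos: [499.2, 56.0, 124.5]
orientation: [1.028, 1.322, -1.048]
ft_force: [0.6, 0.3, 1.1]
width: 69.8
```

```bash
python3 -c "
from h import *
plan(495.2,55.1,97,1.803+np.pi/2)"
```

```text
t 12.85 p [499.2  56.  124.5] jaw 0.232 down [-0.017 -0.002 -1.   ] q [ 0.09  0.44  1.97 -0.    0.75 -0.14] F [0.6 0.3 1.1] w 69.8
turn (tool x) 0.0 q6 now -0.14
shift before turn [ 0.0276 -0.0037 -0.    ] after turn [ 0.0276 -0.0037 -0.    ]
```

>>> {"name": "arm_command", "arguments": {
  "deltas": [
    [0.005,-0.004,0,0],
    [0.01,0,0,0],
    [0.008,0,0,0],
    [0.003,0,0,0],
    [0,0,0,0],
    [0,0,0,0]
  ]
}}

```text
t: 13.45
ee_pos: [495.0, 55.1, 96.5]
orientation: [1.028, 1.322, -1.048]
ft_force: [0.5, -0.2, 0.3]
width: 70.2
```

```bash
python3 -c "
from h import *
plan(495.2,55.1,97,1.803+np.pi/2)"
```

```text
t 13.45 p [495.   55.1  96.5] jaw 0.233 down [-0.016 -0.002 -1.   ] q [ 0.09  0.49  1.99 -0.    0.68 -0.14] F [ 0.5 -0.2  0.3] w 70.2
turn (tool x) 0.0 q6 now -0.14
shift before turn [-0.0005  0.0002  0.0001] after turn [-0.0005  0.0002  0.0001]
```

>>> {"name": "arm_command", "arguments": {
  "deltas": [
    [0,0,0,0],
    [0,0,0,0],
    [0,0,0,0],
    [0,0,0,0],
    [0,0,0,0],
    [0,0,0,0],
    [0,0,0,0],
    [0,0,0,0],
    [0,0,0,0]
  ],
  "hand": 0.0
}}

```text
t: 14.35
ee_pos: [495.7, 55.2, 97.3]
orientation: [1.029, 1.321, -1.047]
ft_force: [0.6, 0.6, 0.6]
width: 29.8
```

>>> {"name": "arm_command", "arguments": {
  "deltas": [
    [-0.01,0,0,0],
    [-0.02,0,0,0],
    [-0.03,0,0,0],
    [-0.03,0,0,0],
    [-0.01,0,0,0],
    [0,0,0,0]
  ]
}}

```text
t: 14.95
ee_pos: [495.0, 55.3, 201.0]
orientation: [1.027, 1.325, -1.05]
ft_force: [0.5, -0.2, -2.7]
width: 29.7
```

```bash
python3 -c "
from h import *
plan(460,322,150,.178+np.pi/2)"
```

```text
t 14.95 p [495.   55.3 201. ] jaw 0.232 down [-0.02  -0.002 -1.   ] q [ 0.09  0.31  1.93 -0.    0.92 -0.14] F [ 0.5 -0.2 -2.7] w 29.7
turn (tool x) -1.516 q6 now -0.14
shift before turn [ 0.0511  0.0284 -0.2674] after turn [0.0511 0.2686 0.0138]
```

>>> {"name": "arm_command", "arguments": {
  "deltas": [
    [0,0,0,-0.145],
    [0,0,0,-0.145],
    [0,0,0,-0.145],
    [0,0,0,-0.145],
    [0,0,0,-0.145],
    [0,0,0,-0.145],
    [0,0,0,-0.145],
    [0,0,0,-0.145],
    [0,0,0,-0.145],
    [0,0,0,-0.145]
  ]
}}

```text
t: 15.95
ee_pos: [485.7, 54.5, 187.2]
orientation: [-0.126, 1.609, 0.125]
ft_force: [0.2, 0.5, -3.4]
width: 30.2
```

>>> {"name": "arm_command", "arguments": {
  "deltas": [
    [0,0,0,-0.03],
    [0,0,0,0]
  ]
}}

```text
t: 16.15
ee_pos: [483.6, 54.3, 184.2]
orientation: [-0.154, 1.613, 0.154]
ft_force: [0.3, -0.3, -4.1]
width: 30.2
```

```bash
python3 -c "
from h import *
plan(460,322,150,.178+np.pi/2)"
```

```text
t 16.15 p [483.6  54.3 184.2] jaw 1.765 down [-0.047 -0.005 -0.999] q [ 0.09  0.33  1.95 -0.    0.9  -1.68] F [ 0.3 -0.3 -4.1] w 30.2
turn (tool x) 0.016 q6 now -1.68
shift before turn [0.034  0.2671 0.0301] after turn [0.034  0.2675 0.0258]
```

>>> {"name": "arm_command", "arguments": {
  "deltas": [
    [0,0.03,0.003,0.008],
    [0,0.045,0.004,0.008],
    [0,0.045,0.004,0],
    [0,0.045,0.004,0],
    [0,0.045,0.004,0],
    [0,0.035,0.004,0],
    [0,0.015,0.003,0],
    [0,0,0,0],
    [0,0,0,0]
  ]
}}

```text
t: 17.05
ee_pos: [458.8, 321.3, 174.4]
orientation: [-0.134, 1.626, 0.125]
ft_force: [0.8, -0.1, -2.7]
width: 29.9
```

```bash
python3 -c "
from h import *
cv2.imwrite('pics/side8.png',ctrl.get_image('side')[:,:,::-1])
plan(460,322,75,.178+np.pi/2)"
```

```text
t 17.1 p [458.8 321.  174.4] jaw 1.734 down [-0.059 -0.01  -0.998] q [ 0.58  0.45  1.79  0.03  0.96 -1.17] F [ 0.4  0.9 -3. ] w 29.8
turn (tool x) -0.014 q6 now -1.17
shift before turn [0.0992 0.0009 0.0073] after turn [0.0992 0.0008 0.0073]
```

View pics/side8.png

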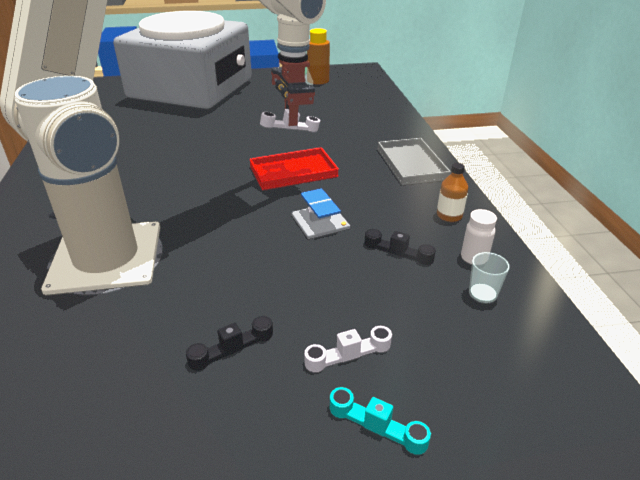

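>>> {"name": "arm_command", "arguments": {
  "deltas": [
    [0.02,0.001,0.002,-0.014],
    [0.03,0,0.003,0],
    [0.03,0,0.002,0],
    [0.01,0,0,0],
    [0,0,0,0],
    [0,0,0,0]
  ]
}}

```text
t: 17.7
ee_pos: [462.8, 314.9, 83.3]
orientation: [-0.137, 1.625, 0.128]
ft_force: [-0.6, -0.1, -3.3]
width: 29.9
```

```bash
python3 -c "
from h import *
for n in('side','top'):
  cv2.imwrite(f'pics/{n}9.png',ctrl.get_image(n)[:,:,::-1])
a=cv2.imread('pics/side9.png')[90:220,230:360];b=cv2.imread('pics/top9.png')[190:320,60:190];cv2.imwrite('pics/c9.png',cv2.resize(np.hstack([a,b]),(800,400),interpolation=2))
plan(460,322,50,.178+np.pi/2)"
```

```text
t 17.8 p [463.2 315.4  83.9] jaw 1.739 down [-0.057 -0.01  -0.998] q [ 0.57  0.58  1.83  0.03  0.78 -1.2 ] F [ 0.4  0.2 -2.8] w 29.7
turn (tool x) -0.01 q6 now -1.2
shift before turn [ 0.034   0.007  -0.0001] after turn [ 0.034  0.007 -0.   ]
```

View pics/c9.png

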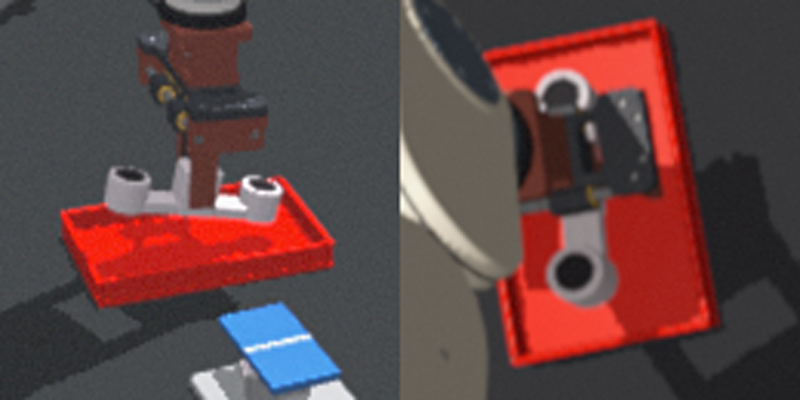

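>>> {"name": "arm_command", "arguments": {
  "deltas": [
    [0.008,0.005,0,0],
    [0.01,0,0,0],
    [0.007,0,0,0],
    [0,0,0,0],
    [0,0,0,0]
  ]
}}

```text
t: 18.3
ee_pos: [462.8, 322.2, 60.0]
orientation: [-0.135, 1.618, 0.132]
ft_force: [-0.6, -1.8, 0.8]
width: 30.1
```

>>> {"name": "arm_command", "arguments": {
  "deltas": [
    [0.003,0,0,0],
    [0.003,0,0,0],
    [0.003,0,0,0],
    [0,0,0,0]
  ]
}}

```text
t: 18.7
ee_pos: [460.2, 321.9, 52.6]
orientation: [-0.136, 1.622, 0.131]
ft_force: [0.4, -0.2, -2.6]
width: 29.8
```

>>> {"name": "arm_command", "arguments": {
  "deltas": [
    [0.003,0,0,0],
    [0.003,0,0,0],
    [0,0,0,0],
    [0,0,0,0]
  ]
}}

```text
t: 19.1
ee_pos: [459.2, 321.9, 47.3]
orientation: [-0.136, 1.623, 0.132]
ft_force: [-1.7, -1.2, -0.6]
width: 30.1
```

>>> {"name": "arm_command", "arguments": {
  "deltas": [
    [0,0,0,0],
    [0,0,0,0],
    [0,0,0,0],
    [0,0,0,0],
    [0,0,0,0],
    [0,0,0,0],
    [0,0,0,0]
  ],
  "hand": 0.06
}}

```text
t: 19.8
ee_pos: [460.7, 322.5, 47.6]
orientation: [-0.135, 1.62, 0.132]
ft_force: [0.4, 0.8, 0.1]
width: 60.2
```

>>> {"name": "arm_command", "arguments": {
  "deltas": [
    [-0.01,0,0,0],
    [-0.02,0,0,0],
    [-0.04,0,0,0],
    [-0.05,0,0,0],
    [-0.04,0,0,0],
    [-0.02,0,0,0],
    [0,0,0,0]
  ]
}}

```text
t: 20.5
ee_pos: [470.2, 323.3, 237.2]
orientation: [-0.135, 1.621, 0.132]
ft_force: [-0.5, 0.6, -0.9]
width: 60.0
```

```bash
python3 -c "
from h import *
for n in('side','top'):
  cv2.imwrite(f'pics/{n}10.png',ctrl.get_image(n)[:,:,::-1])
a=cv2.imread('pics/side10.png')[90:220,230:360];b=cv2.imread('pics/top10.png')[190:320,60:190];cv2.imwrite('pics/c10.png',cv2.resize(np.hstack([a,b]),(800,400),interpolation=2))
plan(475.5,-356.8,150,.2+np.pi/2)"
```

```text
t 20.6 p [468.8 322.4 233.9] jaw 1.74 down [-0.058 -0.01  -0.998] q [ 0.57  0.38  1.73  0.03  1.08 -1.18] F [-0.8  0.3 -1.2] w 60.0
turn (tool x) -0.031 q6 now -1.18
shift before turn [ 0.0899 -0.6707 -0.1025] after turn [ 0.0899 -0.6672 -0.1233]
```

View pics/c10.png

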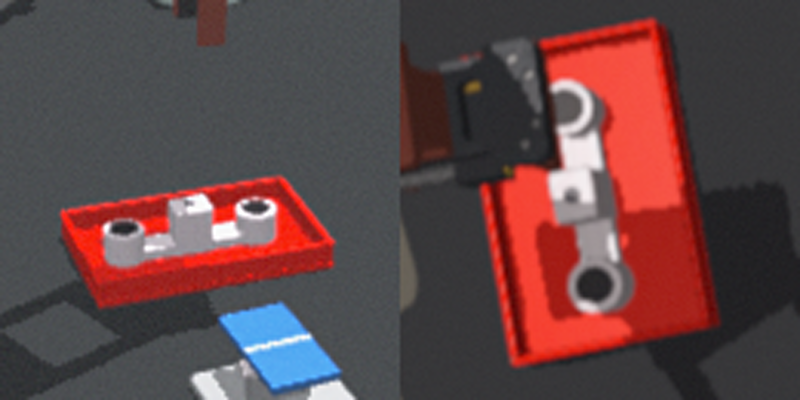

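Rotor A lies flat and centred in the red tray (hub at about (116,253) in the top view). Next I fetch rotor B.

>>> {"name": "arm_command", "arguments": {
  "deltas": [
    [0,-0.03,-0.005,-0.016],
    [0,-0.046,-0.007,-0.015],
    [0,-0.046,-0.008,0],
    [0,-0.046,-0.008,0],
    [0,-0.046,-0.008,0],
    [0,-0.046,-0.008,0],
    [0,-0.046,-0.008,0],
    [0,-0.046,-0.008,0],
    [0,-0.046,-0.008,0],
    [0,-0.046,-0.008,0]
  ],
  "hand": 0.08
}}

```text
t: 21.6
ee_pos: [470.8, -139.4, 219.4]
orientation: [-0.171, 1.655, 0.167]
ft_force: [0.7, -0.3, -0.4]
width: 79.9
```

>>> {"name": "arm_command", "arguments": {
  "deltas": [
    [0,-0.046,-0.008,0],
    [0,-0.046,-0.008,0],
    [0,-0.046,-0.008,0],
    [0,-0.025,-0.004,0],
    [0,0,0,0],
    [0,0,0,0]
  ]
}}

```text
t: 22.2
ee_pos: [469.5, -313.5, 207.2]
orientation: [-0.156, 1.673, 0.172]
ft_force: [0.5, -0.2, 0.2]
width: 80.2
```

```bash
python3 -c "
from h import *
plan(475.5,-356.8,120,.2+np.pi/2)"
```

```text
t 22.2 p [ 469.5 -313.5  207.2] jaw 1.776 down [-0.108 -0.001 -0.994] q [-0.58  0.42  1.74 -0.07  1.07 -2.32] F [ 0.5 -0.2  0.2] w 80.2
turn (tool x) 0.005 q6 now -2.32
shift before turn [ 0.0861 -0.0455  0.0062] after turn [ 0.0861 -0.0455  0.0064]
```

>>> {"name": "arm_command", "arguments": {
  "deltas": [
    [0.01,-0.02,0.003,0],
    [0.04,-0.023,0.003,0],
    [0.04,0,0,0],
    [0,0,0,0],
    [0,0,0,0]
  ]
}}

```text
t: 22.7
ee_pos: [473.7, -347.5, 111.2]
orientation: [-0.157, 1.677, 0.182]
ft_force: [0.9, 0.4, -0.3]
width: 80.0
```

```bash
python3 -c "
from h import *
plan(475.5,-356.8,120,.2+np.pi/2)"
```

```text
t 22.7 p [ 473.7 -347.5  111.2] jaw 1.782 down [-0.113  0.004 -0.994] q [-0.62  0.59  1.73 -0.08  0.92 -2.35] F [ 0.9  0.4 -0.3] w 80.0
turn (tool x) 0.011 q6 now -2.35
shift before turn [-0.0089 -0.0092 -0.0012] after turn [-0.0089 -0.0092 -0.0011]
```

>>> {"name": "arm_command", "arguments": {
  "deltas": [
    [-0.05,0,0,0],
    [-0.05,0,0,0],
    [0,0,0,0]
  ]
}}

```text
t: 23.0
ee_pos: [485.8, -344.3, 215.7]
orientation: [-0.157, 1.679, 0.187]
ft_force: [0.4, -0.4, -0.4]
width: 80.1
```

```bash
python3 -c "
from h import *
plan(475.5,-356.8,120,.2+np.pi/2)"
```

```text
t 23.0 p [ 485.8 -344.3  215.7] jaw 1.785 down [-0.116  0.006 -0.993] q [-0.61  0.46  1.66 -0.07  1.12 -2.36] F [ 0.4 -0.4 -0.4] w 80.1
turn (tool x) 0.014 q6 now -2.36
shift before turn [ 0.0962 -0.013  -0.002 ] after turn [ 0.0962 -0.013  -0.0018]
```

>>> {"name": "arm_command", "arguments": {
  "deltas": [
    [0.02,0,0,0],
    [0.02,0,0,0],
    [0.02,0,0,0],
    [0.02,0,0,0],
    [0,0,0,0]
  ]
}}

```text
t: 23.5
ee_pos: [481.2, -341.4, 145.0]
orientation: [-0.17, 1.666, 0.182]
ft_force: [-0.2, 0.1, 0.6]
width: 79.8
```

```bash
python3 -c "
from h import *
plan(475.5,-356.8,120,.2+np.pi/2)"
```

```text
t 23.5 p [ 481.2 -341.4  145. ] jaw 1.791 down [-0.102 -0.003 -0.995] q [-0.61  0.54  1.72 -0.07  0.97 -2.35] F [-0.2  0.1  0.6] w 79.8
turn (tool x) 0.02 q6 now -2.35
shift before turn [ 0.0255 -0.0143 -0.0064] after turn [ 0.0255 -0.0144 -0.0061]
```

>>> {"name": "arm_command", "arguments": {
  "deltas": [
    [-0.05,0,0,0],
    [-0.05,0,0,0],
    [0.012,0,0,0],
    [0.012,0,0,0],
    [0.012,0,0,0],
    [0.012,0,0,0],
    [0.012,0,0,0],
    [0.012,0,0,0],
    [0.012,0,0,0],
    [0.012,0,0,0]
  ]
}}

```text
t: 24.5
ee_pos: [481.4, -337.8, 149.4]
orientation: [-0.172, 1.666, 0.185]
ft_force: [-0.6, 0.2, 0.7]
width: 80.0
```

>>> {"name": "arm_command", "arguments": {
  "deltas": [
    [-0.05,0,0,0],
    [-0.05,0,0,0],
    [0.012,0,0,0],
    [0.012,0,0,0],
    [0.012,0,0,0],
    [0.012,0,0,0],
    [0.012,0,0,0],
    [0.012,0,0,0],
    [0.012,0,0,0],
    [0.012,0,0,0]
  ]
}}

```text
t: 25.5
ee_pos: [475.8, -335.0, 136.5]
orientation: [-0.162, 1.68, 0.195]
ft_force: [-0.2, 0.6, -0.2]
width: 80.6
```

```bash
python3 -c "
from h import *
plan(475.5,-356.8,120,.2+np.pi/2)"
```

```text
t 25.5 p [ 475.8 -335.   136.5] jaw 1.793 down [-0.118  0.008 -0.993] q [-0.6   0.55  1.73 -0.07  0.97 -2.35] F [-0.2  0.6 -0.2] w 80.6
turn (tool x) 0.022 q6 now -2.35
shift before turn [ 0.0162 -0.0217 -0.0033] after turn [ 0.0162 -0.0218 -0.0028]
```

>>> {"name": "arm_command", "arguments": {
  "deltas": [
    [0.01,-0.022,-0.003,0.02],
    [0.02,0,0,0],
    [0.02,0,0,0],
    [0,0,0,0],
    [0,0,0,0]
  ]
}}

```text
t: 26.0
ee_pos: [470.3, -356.6, 80.1]
orientation: [-0.145, 1.684, 0.18]
ft_force: [-0.1, -0.3, 0.8]
width: 80.3
```

```bash
python3 -c "
from h import *
plan(476.2,-356.8,60,.2+np.pi/2)"
```

```text
t 26.0 p [ 470.3 -356.6   80.1] jaw 1.772 down [-0.121  0.01  -0.993] q [-0.64  0.64  1.73 -0.08  0.88 -2.36] F [-0.1 -0.3  0.8] w 80.3
turn (tool x) 0.002 q6 now -2.36
shift before turn [ 0.0192 -0.0021  0.008 ] after turn [ 0.0192 -0.002   0.008 ]
```

>>> {"name": "arm_command", "arguments": {
  "deltas": [
    [0.008,-0.001,0.008,0],
    [0.01,0,0.001,0],
    [0.008,0,0.001,0],
    [0,0,0,0],
    [0,0,0,0]
  ]
}}

```text
t: 26.5
ee_pos: [479.6, -355.6, 52.9]
orientation: [-0.147, 1.681, 0.179]
ft_force: [0.4, -0.1, -1.2]
width: 80.0
```

```bash
python3 -c "
from h import *
cv2.imwrite('pics/side11.png',ctrl.get_image('side')[:,:,::-1]);a=cv2.imread('pics/side11.png')[250:380,270:430];cv2.imwrite('pics/c11.png',cv2.resize(a,(640,520)))
plan(476.2,-356.8,36,.2+np.pi/2)"
```

```text
t 26.55 p [ 479.5 -355.6   52.9] jaw 1.773 down [-0.118  0.008 -0.993] q [-0.63  0.69  1.72 -0.08  0.84 -2.34] F [-0.7  0.6 -0.4] w 80.0
turn (tool x) 0.003 q6 now -2.34
shift before turn [ 0.0171 -0.0011 -0.0015] after turn [ 0.0171 -0.0011 -0.0015]
```

View pics/c11.png

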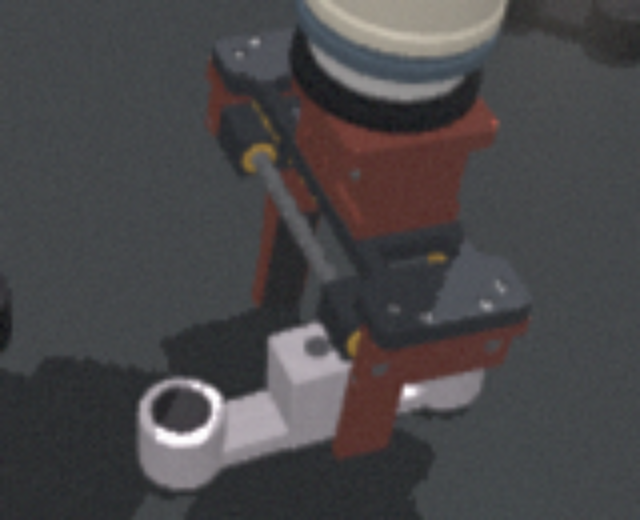

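```bash
python3 -c "
from h import *
p=np.array([479.5,-355.6,52.9]);d=np.array([-.118,.008,-.993]);j=np.array([np.cos(1.773),np.sin(1.773),0])
g=lambda X:((proj('side',X)-[270,250]+.5)*4-.5).round(0)
print('tip outer',g(p+25*d-54*j),'tip inner',g(p+25*d-40*j),'grasp',g(p+17*d),'hub top',g([475.5,-356.8,45]),'closed tip',g(p+25*d-15*j))
"
```

```text
tip outer [367. 461.] tip inner [353. 437.] grasp [318. 357.] hub top [315. 346.] closed tip [329. 394.]
```

>>> {"name": "arm_command", "arguments": {
  "deltas": [
    [0.005,-0.001,-0.001,0],
    [0.006,0,0,0],
    [0.003,0,0,0],
    [0,0,0,0],
    [0,0,0,0]
  ]
}}

```text
t: 27.05
ee_pos: [476.9, -357.1, 38.5]
orientation: [-0.147, 1.681, 0.178]
ft_force: [-0.1, 0.4, -1.0]
width: 80.3
```

```bash
python3 -c "
from h import *
plan(476.2,-356.8,36,.2+np.pi/2)"
```

```text
t 27.05 p [ 476.9 -357.1   38.5] jaw 1.773 down [-0.117  0.007 -0.993] q [-0.63  0.71  1.72 -0.09  0.81 -2.34] F [-0.1  0.4 -1. ] w 80.3
turn (tool x) 0.002 q6 now -2.34
shift before turn [ 0.0026  0.0004 -0.0004] after turn [ 0.0026  0.0004 -0.0004]
```

Good. I'll close the fingers and lift.

>>> {"name": "arm_command", "arguments": {
  "deltas": [
    [0.002,0,0,0],
    [0,0,0,0],
    [0,0,0,0],
    [0,0,0,0],
    [0,0,0,0],
    [0,0,0,0],
    [0,0,0,0],
    [0,0,0,0],
    [0,0,0,0],
    [0,0,0,0]
  ],
  "hand": 0.0
}}

```text
t: 28.05
ee_pos: [477.0, -357.5, 37.1]
orientation: [-0.148, 1.68, 0.177]
ft_force: [-0.7, 0.7, 0.7]
width: 30.0
```

>>> {"name": "arm_command", "arguments": {
  "deltas": [
    [-0.01,0,0,0],
    [-0.03,0,0,0],
    [-0.04,0,0,0],
    [-0.04,0,0,0],
    [-0.01,0,0,0],
    [0,0,0,0]
  ]
}}

```text
t: 28.65
ee_pos: [490.9, -356.5, 169.2]
orientation: [-0.144, 1.684, 0.181]
ft_force: [0.2, 0.2, -3.9]
width: 29.8
```

```bash
python3 -c "
from h import *
plan(493.4,59.5,150,1.803+np.pi/2)"
```

```text
t 28.65 p [ 490.9 -356.5  169.2] jaw 1.773 down [-0.121  0.011 -0.993] q [-0.62  0.54  1.66 -0.07  1.06 -2.36] F [ 0.2  0.2 -3.9] w 29.8
turn (tool x) 1.541 q6 now -2.36
shift before turn [0.0233 0.4061 0.0893] after turn [ 0.0233  0.1015 -0.4032]
```

>>> {"name": "arm_command", "arguments": {
  "deltas": [
    [0,0.037,0.008,0.14],
    [0,0.038,0.003,0.14],
    [0,0.038,-0.002,0.14],
    [0,0.037,-0.008,0.14],
    [0,0.036,-0.013,0.14],
    [0,0.034,-0.018,0.14],
    [0,0.031,-0.022,0.14],
    [0,0.027,-0.026,0.14],
    [0,0.023,-0.03,0.14],
    [0,0.018,-0.03,0.14]
  ]
}}

```text
t: 29.65
ee_pos: [492.9, 31.1, 155.1]
orientation: [0.932, 1.47, -1.055]
ft_force: [1.0, -0.1, -3.4]
width: 30.1
```

```bash
python3 -c "
from h import *
plan(493.4,59.5,150,1.803+np.pi/2)"
```

```text
t 29.65 p [492.9  31.1 155.1] jaw 0.315 down [-0.144  0.016 -0.989] q [ 0.03  0.43  1.9   0.02  0.96 -0.3 ] F [ 1.  -0.1 -3.4] w 30.1
turn (tool x) 0.083 q6 now -0.3
shift before turn [ 0.0054  0.0099 -0.0266] after turn [ 0.0054  0.0076 -0.0273]
```

>>> {"name": "arm_command", "arguments": {
  "deltas": [
    [0,0.006,-0.017,0.083],
    [0,0,0,0],
    [0,0,0,0]
  ]
}}

```text
t: 29.95
ee_pos: [489.6, 53.2, 150.4]
orientation: [0.986, 1.441, -1.128]
ft_force: [-0.3, 0.3, -2.5]
width: 29.9
```

```bash
python3 -c "
from h import *
for n in('side','top'):
  cv2.imwrite(f'pics/{n}12.png',ctrl.get_image(n)[:,:,::-1])
a=cv2.imread('pics/side12.png')[100:230,250:380];b=cv2.imread('pics/top12.png')[180:310,180:310];cv2.imwrite('pics/c12.png',cv2.resize(np.hstack([a,b]),(800,400),interpolation=2))
plan(493.4,59.5,150,1.803+np.pi/2)"
```

```text
t 30.05 p [489.8  52.6 150.8] jaw 0.23 down [-0.152  0.015 -0.988] q [ 0.07  0.44  1.9   0.03  0.96 -0.18] F [ 0.2  0.2 -2.9] w 29.8
turn (tool x) -0.002 q6 now -0.18
shift before turn [ 0.0003  0.0051 -0.0059] after turn [ 0.0003  0.0051 -0.0059]
```

View pics/c12.png

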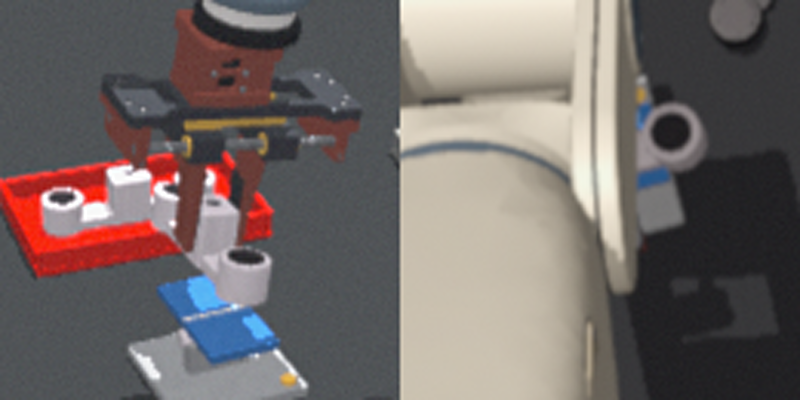

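```bash
cat > rel.py <<'E'
from h import *
Rg=Rn.from_rotvec([-0.148,1.68,0.177]).as_matrix();pg=np.array([477,-357.5,37.1])
Rr=Rn.from_euler('z',.2).as_matrix();rr=np.array([475.5,-356.8,0])
def cur(seatz):
    o=ctrl.get_obs();R=Rn.from_rotvec(o['orientation']).as_matrix();p=np.array(o['ee_pos'])
    M=R@Rg.T@Rr; c=p+R@Rg.T@(rr-pg)
    print('underside',c.round(1),'z axis',M[:,2].round(3),'x axis',M[:,0].round(3))
    t=np.array([493.4,59.5,seatz])-c+p; print('TCP target',t.round(1)); plan(*t,1.803+np.pi/2)
E
python3 -c "
from rel import *
cur(80)"
```

```text
underside [484.7  50.3 114.1] z axis [0.155 0.101 0.983] x axis [ 0.235 -0.97   0.063]
TCP target [498.5  61.7 116.7]
t 30.05 p [489.8  52.6 150.8] jaw 0.23 down [-0.152  0.015 -0.988] q [ 0.07  0.44  1.9   0.03  0.96 -0.18] F [ 0.2  0.2 -2.9] w 29.8
turn (tool x) -0.002 q6 now -0.18
shift before turn [ 0.0325  0.0154 -0.0053] after turn [ 0.0325  0.0154 -0.0053]
```

>>> {"name": "arm_command", "arguments": {
  "deltas": [
    [0.008,0.008,-0.005,0],
    [0.012,0.007,0,0],
    [0.01,0,0,0],
    [0,0,0,0],
    [0,0,0,0]
  ]
}}

```text
t: 30.55
ee_pos: [499.3, 59.0, 115.1]
orientation: [0.989, 1.441, -1.132]
ft_force: [-0.1, 0.1, -3.1]
width: 30.0
```

```bash
python3 -c "
from rel import *
cur(66)"
```

```text
underside [494.2  56.7  78.4] z axis [0.156 0.101 0.983] x axis [ 0.233 -0.971  0.063]
TCP target [498.6  61.7 102.7]
t 30.55 p [499.3  59.  115.1] jaw 0.228 down [-0.153  0.015 -0.988] q [ 0.08  0.51  1.89  0.03  0.9  -0.17] F [-0.1  0.1 -3.1] w 30.0
turn (tool x) -0.004 q6 now -0.17
shift before turn [ 0.0124  0.0017 -0.0023] after turn [ 0.0124  0.0017 -0.0023]
```

>>> {"name": "arm_command", "arguments": {
  "deltas": [
    [0.005,0.002,-0.002,-0.004],
    [0.005,0,0,0],
    [0,0,0,0],
    [0,0,0,0]
  ]
}}

```text
t: 30.95
ee_pos: [499.3, 61.6, 104.5]
orientation: [0.986, 1.442, -1.128]
ft_force: [0.2, -0.4, -3.2]
width: 29.8
```

```bash
python3 -c "
from rel import *
for n in('side',):
  cv2.imwrite(f'pics/{n}13.png',ctrl.get_image(n)[:,:,::-1])
a=cv2.imread('pics/side13.png')[130:230,270:370];cv2.imwrite('pics/c13.png',cv2.resize(a,(600,600),interpolation=2))
cur(62.5)"
```

```text
underside [494.1  59.3  67.8] z axis [0.155 0.101 0.983] x axis [ 0.237 -0.97   0.062]
TCP target [498.5  61.7  99.2]
t 31.0 p [499.3  61.6 104.5] jaw 0.233 down [-0.153  0.015 -0.988] q [ 0.08  0.52  1.89  0.04  0.88 -0.17] F [ 0.5  0.2 -3.1] w 29.9
turn (tool x) 0.0 q6 now -0.17
shift before turn [ 0.0053  0.0001 -0.0001] after turn [ 0.0053  0.0001 -0.0001]
```

View pics/c13.png

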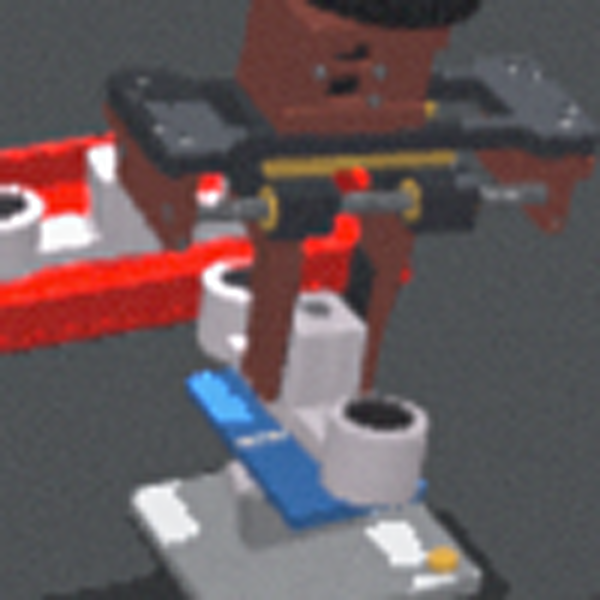

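>>> {"name": "arm_command", "arguments": {
  "deltas": [
    [0.003,0,0,0],
    [0.002,0,0,0],
    [0,0,0,0],
    [0,0,0,0]
  ]
}}

```text
t: 31.4
ee_pos: [498.9, 61.8, 99.8]
orientation: [0.987, 1.441, -1.127]
ft_force: [-1.1, -0.6, -2.4]
width: 29.8
```

```bash
python3 -c "
from rel import *
cur(62.5)"
```

```text
underside [493.9  59.5  63.1] z axis [0.154 0.101 0.983] x axis [ 0.237 -0.97   0.062]
TCP target [498.5  61.7  99.2]
t 31.4 p [498.9  61.8  99.8] jaw 0.233 down [-0.151  0.016 -0.988] q [ 0.08  0.53  1.89  0.04  0.87 -0.17] F [-1.1 -0.6 -2.4] w 29.8
turn (tool x) 0.0 q6 now -0.17
shift before turn [ 0.0006 -0.0004 -0.    ] after turn [ 0.0006 -0.0004 -0.    ]
```

>>> {"name": "arm_command", "arguments": {
  "deltas": [
    [0.001,0,0,0],
    [0,0,0,0],
    [0,0,0,0]
  ]
}}

```text
t: 31.7
ee_pos: [499.0, 61.8, 98.9]
orientation: [0.987, 1.441, -1.127]
ft_force: [-0.7, 0.0, -2.0]
width: 29.8
```

>>> {"name": "arm_command", "arguments": {
  "deltas": [
    [0,0,0,0],
    [0,0,0,0],
    [0,0,0,0],
    [0,0,0,0],
    [0,0,0,0],
    [0,0,0,0],
    [0,0,0,0],
    [0,0,0,0]
  ],
  "hand": 0.078
}}

```text
t: 32.5
ee_pos: [499.7, 61.8, 99.8]
orientation: [0.988, 1.44, -1.126]
ft_force: [0.4, -0.3, 0.3]
width: 77.7
```

>>> {"name": "arm_command", "arguments": {
  "deltas": [
    [-0.01,0,0,0],
    [-0.02,0,0,0],
    [-0.04,0,0,0],
    [-0.05,0,0,0],
    [-0.03,0,0,0],
    [0,0,0,0]
  ]
}}

```text
t: 33.1
ee_pos: [522.6, 59.2, 255.8]
orientation: [0.987, 1.441, -1.127]
ft_force: [-0.3, 0.0, 0.3]
width: 77.9
```

>>> {"name": "arm_command", "arguments": {
  "deltas": [
    [-0.03,-0.03,0,0],
    [-0.03,-0.05,0,0],
    [0,-0.05,0,0],
    [0,-0.03,0,0],
    [0,0,0,0]
  ]
}}

```text
t: 33.6
ee_pos: [377.5, 22.3, 334.6]
orientation: [0.985, 1.443, -1.129]
ft_force: [0.4, 0.2, 0.7]
width: 77.9
```

```bash
python3 -c "
from rel import *
for n in('side','top'):
  cv2.imwrite(f'pics/{n}14.png',ctrl.get_image(n)[:,:,::-1])
a=cv2.imread('pics/side14.png')[130:230,280:380];b=cv2.imread('pics/top14.png')[190:290,200:300];cv2.imwrite('pics/c14.png',cv2.resize(np.hstack([a,b]),(800,400),interpolation=2))
plan()"
```

```text
t 33.7 p [380.2  22.8 334.4] jaw 0.233 down [-0.153  0.015 -0.988] q [ 0.02  0.01  1.96  0.02  1.33 -0.22] F [ 0.4  0.4 -0.3] w 77.8
shift before turn [0. 0. 0.] after turn [0. 0. 0.]
```

View pics/c14.png

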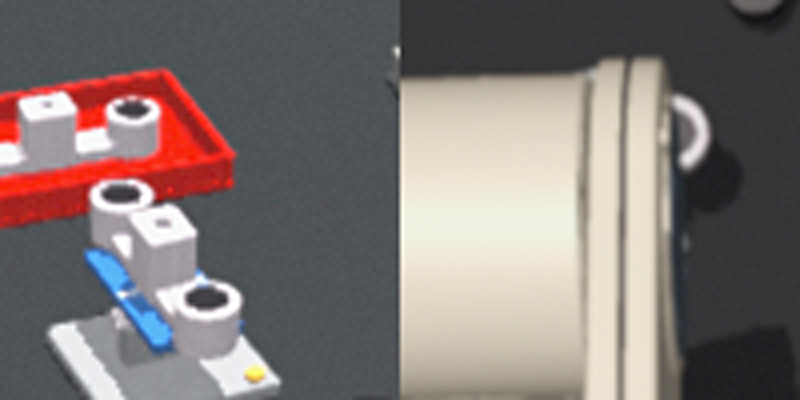

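View pics/top14.png

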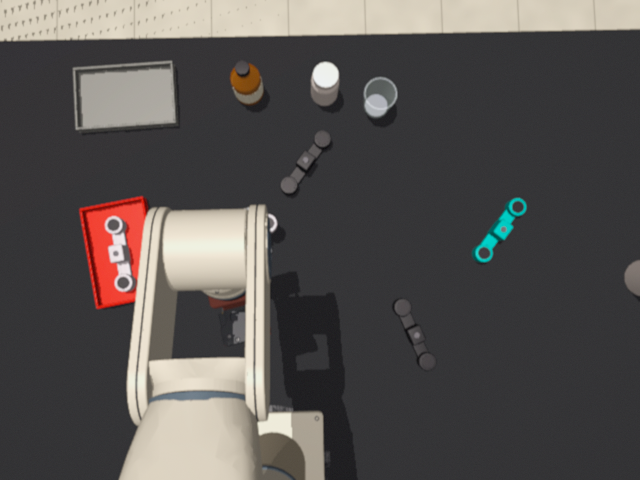

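>>> {"name": "arm_command", "arguments": {
  "deltas": [
    [0,0.01,0.03,0],
    [0,0.01,0.045,0],
    [0,0.01,0.045,0],
    [0,0.01,0.045,0],
    [0,0.01,0.045,0],
    [0,0.01,0.045,0],
    [0,0,0.03,0],
    [0,0,0,0],
    [0,0,0,0]
  ]
}}

```text
t: 34.6
ee_pos: [517.0, -251.5, 299.7]
orientation: [0.982, 1.452, -1.124]
ft_force: [-0.1, -1.0, 0.4]
width: 78.1
```

```bash
python3 -c "
from rel import *
for n in('side','top'):
  cv2.imwrite(f'pics/{n}15.png',ctrl.get_image(n)[:,:,::-1])
a=cv2.imread('pics/side15.png')[130:230,280:380];b=cv2.imread('pics/top15.png')[190:290,200:300];cv2.imwrite('pics/c15.png',cv2.resize(np.hstack([a,b]),(800,400),interpolation=2))
plan()"
```

```text
t 34.7 p [ 516.5 -250.6  300.3] jaw 0.241 down [-0.158  0.019 -0.987] q [-0.45  0.36  1.6  -0.05  1.33 -0.67] F [-0.1 -0.4 -0.4] w 77.9
shift before turn [0. 0. 0.] after turn [0. 0. 0.]
```

View pics/c15.png

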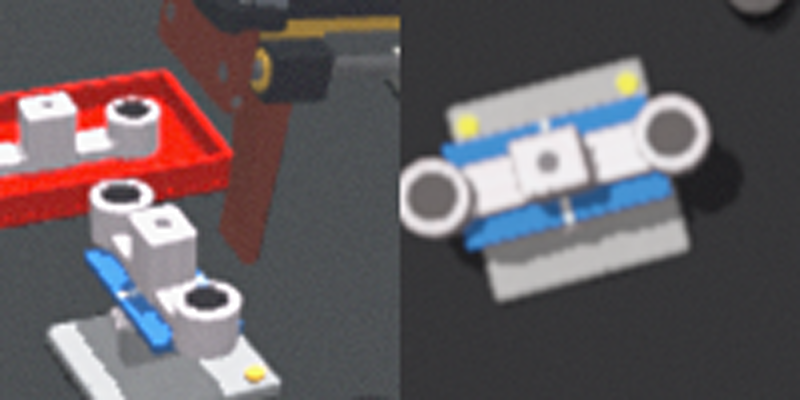

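```bash
python3 -c "
from h import *
f=lambda p,o:((np.array(p)+.5)/4-.5+np.array(o))
so=(280,130);to=(200,190)
N=tri(f((674-400,132),to),f((208,298),so));Fa=tri(f((433-400,195),to),f((122,194),so));H=tri(f((547-400,161),to),f((164,223),so))
d=Fa-N;print(N,Fa,H,np.linalg.norm(d),'tilt',np.arcsin(d[2]/np.linalg.norm(d)),'yaw',np.arctan2(d[1],d[0]))
e=H[:2]-[493.4,59.5];u=np.array([np.cos(1.803),np.sin(1.803)]);print('along y',e@u,'x',e@[u[1],-u[0]])
# tray rotor
b=cv2.imread('pics/top15.png')[190:320,60:190];a=cv2.imread('pics/side15.png')[130:210,230:350];cv2.imwrite('pics/c16.png',np.hstack([cv2.resize(a,(480,320)),cv2.resize(b,(320,320))]))
"
```

```text
[509.70090864  -4.40759215  90.11704504] [479.76275216 119.31682498  89.84189285] [495.03197303  59.06124406 103.18106043] 127.29532715873765 tilt -0.0021615279475035616 yaw 1.808207451271045
along y -0.8025343415417601 x 1.4872058919334679
```

View pics/c16.png

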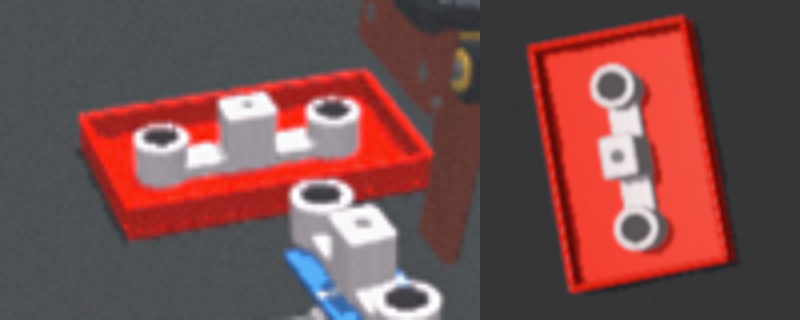

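B is level (tilt -0.002 rad) and centred within 2 mm. A lies flat in the red tray, and the arm is clear of everything, so I'm handing in.

```bash
python3 -c "
from workcell import ctrl
print(ctrl.close_job())"
```

```text
the job is handed in; nothing more can be done
None
```

The heavy-ended rotor is lying in the red tray and the good one is resting level on the balance. I handed the job in at about 34.7 s; no verdict was reported.

- **First rotor (A):** I laid it centred on the balance and let go. It tipped by 0.173 rad, past the 0.14 limit, so I moved it to the red tray. It lies flat there near the centre; I judged that by eye from both views and did not measure it.
- **Second rotor (B):** I laid it on the balance and let go. It stays level, with a measured tilt of about -0.002 rad. The hub is about 1 mm from the knife edge, 1.5 mm from centre along it, and square across within 0.01 rad.
- **At hand-in:** the arm was clear of everything, and I left the black and turquoise look-alikes alone.
- **What went wrong:** the gripper drifted out of vertical over the many moves, reaching about 0.15 rad when I released B. I allowed for this when placing it, and the last pictures show no effect on where it rests. My attempt to undo the drift with up-and-down moves did not work.

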